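# Clamp the orange tin on its serving board

### The job

Two serving boards stand on the coffee table, each with a tin, an end fence and a sliding stop with a black clamp knob. On the board with the orange tin, slide the stop so that it pushes the tin up against the end fence and holds it there snugly, then turn the stop's knob a quarter turn clockwise, bar square across the board, to lock it. Leave the stop and knob beside the blue tin, already clamped, as they are.

Things in the scene. Friction and masses are not known exactly. Their poses are not given: they have to be found in the camera images.
- orange_knob_grip (a point): Black knob on the sliding stop by the ORANGE tin: upright bar 44 long, 14 wide, 36 mm tall (71 to 107 mm above table), white line on top. Point: on its vertical axis, 97 mm above table; x along the bar, z up. Bar along the board, x to the fence (within 15 deg) = free; square across, 90 deg clockwise from above = locked, end of turn. The second half is stiffer, about 0.2 N m; it then stays. Free, it can be slid by the knob.
- orange_tin_mid (a point): Round orange tin with cream bands, radius 42 mm, 54 mm tall, 0.2 to 0.4 kg, standing loose on the dark wooden board between the light wooden stop and the fence; the point is its centre, half-way up (43 mm above the table).
- orange_fence (a point): End fence (132 mm wide, top 60 mm above table) of the orange tin's fixed board, 350 x 132 mm. Point: middle of the face towards the tin. x: level, along the board from stop to fence; z up. The stop (80 x 104 mm, top 62 mm above table) slides only along x, by 2 N while free; its flat face is 45 mm ahead of the knob's axis. With tin touching fence and stop, that axis is 129 mm from this face.
- blue_knob_end (a point): End of the bar (22 mm from the knob's axis, 97 mm above the table) of the same knob on the second, identical board, which holds the BLUE tin with white bands; its stop is already pushed up and locked (bar across the board). To be left alone. The point's x axis runs along the bar, away from the knob's axis.
Things that resemble listed ones, but are neither listed nor needed, are in the scene too. Of the things that look like the part that bears orange_tin_mid, the smallest one is meant.

How it is judged (in metres and radians):
At the end, for the whole second after the job is handed in: The orange tin stands upright (within about 9 degrees) no more than 18 mm from its fence; its stop is up to it, with no more than 18 mm of slack in all between fence, tin and stop; the stop's knob is turned across the board to within about 22 degrees of square (x of orange_tin_mid in the frame of orange_fence above -0.06 m and x of orange_knob_grip in the frame of orange_fence above -0.147 m and angle between orange_tin_mid's own z axis and vertical below 0.15 rad and angle between the x axis of orange_knob_grip and the x axis of orange_fence, either way round above 1.17 rad); the robot touches nothing.
It fails at once if the stop beside the blue tin is shifted or its knob turned (the end of its bar moves more than 12 mm) (distance of blue_knob_end from where it was at the start of the episode above 0.012 m).
It also fails if it takes over 38 s, if anything falls off the work surface, if the arm or the gripper's body presses on something with over 40 N, if the wrist force passes 120 N, or if a joint passes its speed limit or range.

### The arm

A 6-joint arm with a two-finger parallel gripper is mounted at the origin on the work surface. World frame = base frame: x ahead of the robot, y to its left, z up, the work surface at z = 0. Lengths are in m, angles in degrees, forces in N, time in s.
With the tool pointing down it reaches from about 0.325 to 0.775 m from the base axis. Payload 5.5 kg.
Tool frame: the origin (TCP) lies at the centre of the arm's flange, where the gripper is bolted on; the fingertips stand 182 mm ahead of it and the grasp point (between the pads) lies 163 mm ahead of it; z points along the fingers, y is the direction in which the jaws open and shut (so a half turn about z gives the same grasp; the last joint's range is limited). The gripper opens to 88 mm and grips with 3 to 60 N. Pads are 20 mm wide; open, the fingers measure 115 mm over their backs; the gripper's body (75 mm by 178 mm) begins 61 mm behind the grasp point.
Start: joints at [73.47, 5.22, 70.514, -0, 104.267, -3.249], TCP at [0.138, 0.584, 0.405] pointing down, gripper open.
Joint ranges: [-164.24, 164.24], [-49.07, 125.15], [9.68, 141.18], [-86.29, 266.29], [3.28, 154.24], [-151.56, 151.56]. Speed limits (degrees/s): [147.25, 147.25, 172.46, 180, 180, 180].

### API

Orientations are given as [roll, pitch, yaw] about the fixed x, y, z axes, in that order (R = Rz(yaw) Ry(pitch) Rx(roll)).
In Python, from station import r gives the robot as it stands. The module is installed in compiled form; this text tells all that it offers. Calls block until the motion is done:
- r.reach(position, orientation): joint-space move of the TCP to a pose.
- r.servo_line(position, rotation=None, speed=0.15): straight line of the TCP; rotation=None keeps the orientation; speed is the mean speed in m/s.
- r.move_joints(angles): joint-space move.
- r.let_go() and r.grab(squeeze=None): open the fingers fully, or close them until they stop; squeeze is the grip in N (None keeps the last).
- r.wait(seconds).
- r.inverse_kinematics(position, orientation): joint angles nearest the present ones, or None.
- r.sense(): the state.
- r.snapshot(name): name is "scene" or "top"; returns a dict with "frame" (400x640x3 uint8, red, green, blue), "fx", "fy", "cx", "cy" (pixels), "R" (3x3) and "t" (3): a world point X has camera coordinates R X + t. Camera axes: x right, y down, z forward; pixel columns grow to the right and rows downward; lengths in m; the calibration is good to about 2 mm. A picture is of the moment at which its call begins. There is no depth.
A pose or a line that the arm cannot do raises r.IKError and nothing moves.
- r.hand_in(): hands the job in, once; it reports no verdict.
The state is a dict: "clock": time; "joints": joint angles; "joint_vel": joint speeds; "joint_torque": joint torques, N m; "tcp_pos": TCP position; "orientation": TCP orientation; "contact_force": force on the tool from outside, world axes, zero at the start; "torque": the same for the moment, N m; "opening": finger opening in m.
Only numpy, scipy, OpenCV 4.12 (cv2) and the standard library are available. Lean on these libraries where they do the work, as an engineer would, in place of code of your own. Each camera call takes 0.05 s, during which the arm holds its last target.

## Working session

There is one attempt and no reset: what is moved stays moved. The work goes in short steps, each a Python script; the robot and the scene stay as the last script left them, time stands still between calls to the robot, and variables do not carry over. Pictures are saved under pics/ and viewed, and the job is handed in when it is done.

```bash
mkdir -p pics
python3 - <<'E'
from station import r
import cv2,pickle
for n in("scene","top"):
    s=r.snapshot(n); pickle.dump(s,open(n+".pkl","wb")); cv2.imwrite(f"pics/{n}0.png",s["frame"][:,:,::-1])
    print(n,s["fx"],s["cx"],s["cy"],s["R"],s["t"])
print(r.sense())
E
```

```text
scene 384.3481584265072 308.3276612024746 195.251062762054 [[ 0.52066766  0.85356297 -0.01831542]
 [ 0.62683813 -0.39675578 -0.67056604]
 [-0.57963708  0.33766124 -0.74162372]] [-0.23792861 -0.3271724   1.31157169]
top 465.0351323017061 321.6863794234271 199.1787109759842 [[ 0.0228134  -0.99973031  0.00434228]
 [-0.99802046 -0.02302857 -0.05852217]
 [ 0.05860639 -0.00299859 -0.99827666]] [-0.08494798  0.58081197  1.13989933]
{'clock': 0.1, 'joints': array([ 7.34707731e+01,  5.25935575e+00,  7.05745568e+01, -2.96733361e-04,
        1.04266628e+02, -3.24974334e+00]), 'joint_vel': array([ 0.00555336, -0.12653258, -0.09042168, -0.06733303, -0.01576022,
       -0.10049179]), 'joint_torque': array([ 1.53656012e-03, -4.47858703e+01, -4.07570207e+01,  6.99060364e-02,
        2.84688285e-02, -1.19452448e-04]), 'tcp_pos': array([0.13784999, 0.58400664, 0.40361798]), 'orientation': array([-1.79899605e+02, -5.41221951e-03,  1.66720439e+02]), 'contact_force': array([-0.47138749,  0.28623457, -0.05232421]), 'torque': array([-0.01381816, -0.04109717,  0.05590675]), 'opening': 0.08806255492755002}
```

View pics/scene0.png

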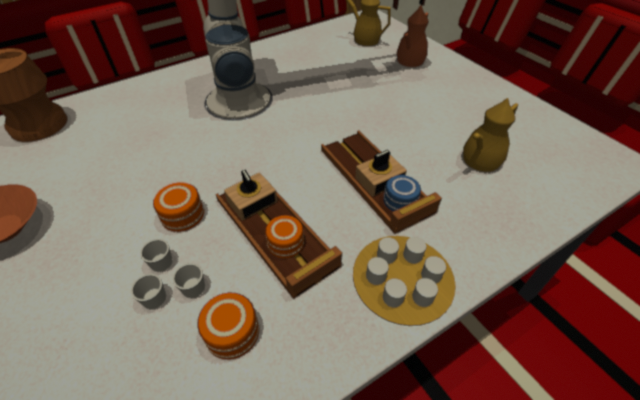

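View pics/top0.png

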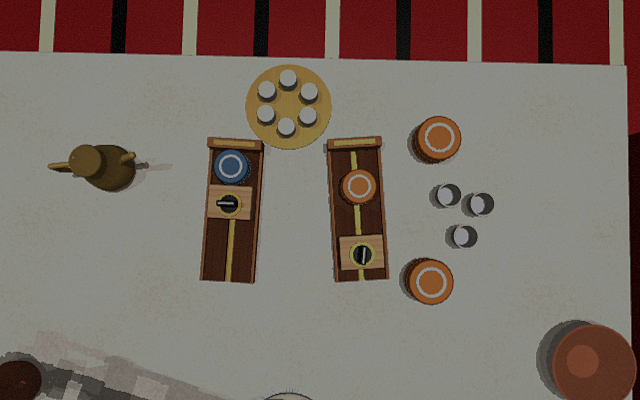

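The top view shows three orange tins, at about (359,186), (438,137) and (430,281). Only the smallest, at (359,186), stands on a board between a stop (knob at 362,255) and a fence (354,142). The blue board is at about (232,205). I'll crop in to confirm this and measure.

```bash
cat > h.py <<'E'
import numpy as np,cv2,pickle
def ray(s,u,v,z):
    K=np.array([[s["fx"],0,s["cx"]],[0,s["fy"],s["cy"]],[0,0,1]])
    R=np.array(s["R"]);t=np.array(s["t"]);c=-R.T@t
    d=R.T@np.linalg.inv(K)@np.array([u,v,1.]); return c+d*(z-c[2])/d[2]
def proj(s,X):
    c=np.array(s["R"])@X+np.array(s["t"]); return s["fx"]*c[0]/c[2]+s["cx"],s["fy"]*c[1]/c[2]+s["cy"]
E
python3 - <<'E'
from h import *
s=pickle.load(open("top.pkl","rb"));f=s["frame"][:,:,::-1]
a=f[125:295,315:400]; b=f[125:295,190:275]
cv2.imwrite("pics/crop0.png",cv2.resize(np.hstack([b,a]),None,fx=3.5,fy=3.5,interpolation=cv2.INTER_CUBIC)[:600])
hsv=cv2.cvtColor(np.ascontiguousarray(f),cv2.COLOR_BGR2HSV)
m=cv2.inRange(hsv,(5,150,130),(20,255,255))
for c in cv2.findContours(m,cv2.RETR_EXTERNAL,cv2.CHAIN_APPROX_NONE)[0]:
    if cv2.contourArea(c)>150:
        (x,y),rr=cv2.minEnclosingCircle(c);print("orange",x,y,rr,ray(s,x,y,.07))
# dark knob, white line within stop
g=f.max(2)
for (x0,x1,y0,y1) in((345,380,240,270),(212,248,190,218)):
    sub=hsv[y0:y1,x0:x1]
    for nm,mm in(("black",((sub[...,2]<45)).astype(np.uint8)),("white",((sub[...,1]<70)&(sub[...,2]>110)).astype(np.uint8))):
        for c in cv2.findContours(mm,cv2.RETR_EXTERNAL,cv2.CHAIN_APPROX_NONE)[0]:
            if len(c)>5:
                R=cv2.minAreaRect(c);print(nm,R[0][0]+x0,R[0][1]+y0,R[1],R[2],ray(s,R[0][0]+x0,R[0][1]+y0,.107))
E
```

```text
orange 430.7962341308594 281.7154541015625 21.15873146057129 [ 0.39098956 -0.33247987  0.07      ]
orange 358.9166564941406 185.7395782470703 16.17724609375 [ 0.61357349 -0.15927118  0.07      ]
orange 438.90582275390625 137.2787628173828 20.64146614074707 [ 0.73449939 -0.34881124  0.07      ]
black 365.5 269.0 (3.0, 0.0) 180.0 [ 0.42051618 -0.17464106  0.107     ]
black 362.00000190734863 253.99999809265137 (16.970561981201172, 16.970561981201172) 45.0 [ 0.45429001 -0.16607289  0.107     ]
white 363.3196716308594 255.48360633850098 (1.629643440246582, 15.02893352508545) 5.194429397583008 [ 0.45099402 -0.16914107  0.107     ]
black 227.7622938156128 202.88524627685547 (18.949460983276367, 17.028905868530273) 39.80556869506836 [0.56386391 0.14366041 0.107     ]
white 225.0 202.5 (1.0, 14.0) 90.0 [0.56460173 0.1500142  0.107     ]
```

View pics/crop0.png

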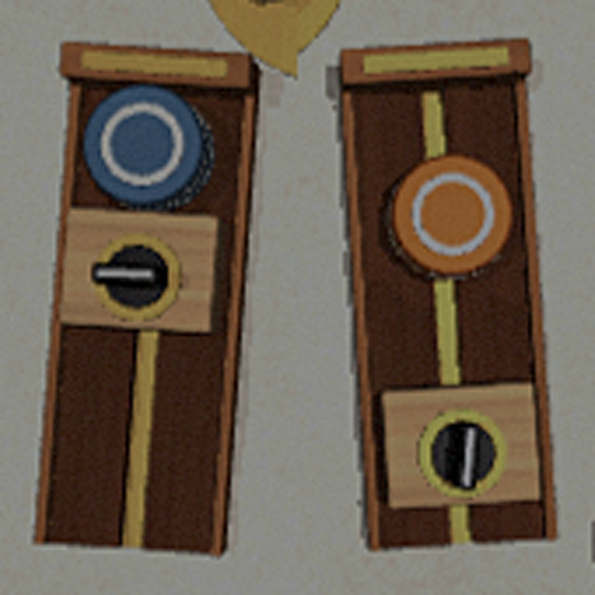

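The crop confirms the scene. On the right board the orange tin stands loose and the knob line runs nearly along the board. On the left board the blue tin is already clamped, with its bar across. Next I'll convert the fence, stop and board edges to positions.

Run:
```python
from h import *
s=pickle.load(open("top.pkl","rb"));f=np.ascontiguousarray(s["frame"][:,:,::-1])
def cp(cx,cy,z): return ray(s,315+(cx-297.5)/3.5-.35,125+cy/3.5-.35,z)
P={"fenceL":(343,84,.06),"fenceR":(528,72,.06),"fenceL_far":(342,52,.06),"fenceR_far":(527,40,.06),"boardL":(370,548,.016),"boardR":(556,539,.016),
"stopFL":(384,391,.062),"stopFR":(534,383,.062),"stopBL":(391,507,.062),"stopBR":(540,498,.062),
"str1":(431,92,.016),"str2":(458,535,.016),"l1":(469,430,.107),"l2":(464,486,.107)}
Q={k:cp(*v) for k,v in P.items()}
for k,v in Q.items(): print(k,v.round(4))
d=lambda a,b:(np.linalg.norm(Q[b]-Q[a]).round(4),np.degrees(np.arctan2(*(Q[b]-Q[a])[1::-1])).round(2))
for a,b in(("fenceR","fenceL"),("boardR","boardL"),("stopFR","stopFL"),("stopBR","stopBL"),("stopBL","stopFL"),("stopBR","stopFR"),("str2","str1"),("l2","l1")):print(a,b,d(a,b))
print("stop centre",np.mean([Q[k] for k in Q if k.startswith("stop")],0))
# second view: scene crops
t=pickle.load(open("scene.pkl","rb"));g=t["frame"][:,:,::-1]
cv2.imwrite("pics/crop1.png",cv2.resize(g[160:300,205:350],None,fx=4,fy=4,interpolation=cv2.INTER_CUBIC))
for k in("l1","l2","stopFL","stopFR","fenceL","fenceR"):
    u=proj(t,Q[k]);print(k,(u[0]-205)*4,(u[1]-160)*4)
```

```text
fenceL [ 0.7025 -0.0831  0.06  ]
fenceR [ 0.7138 -0.2104  0.06  ]
fenceL_far [ 0.7247 -0.0819  0.06  ]
fenceR_far [ 0.7361 -0.2094  0.06  ]
boardL [ 0.3809 -0.1099  0.016 ]
boardR [ 0.3901 -0.2409  0.016 ]
stopFL [ 0.4923 -0.1156  0.062 ]
stopFR [ 0.5    -0.2176  0.062 ]
stopBL [ 0.4141 -0.1219  0.062 ]
stopBR [ 0.4224 -0.2228  0.062 ]
str1 [ 0.7056 -0.1468  0.016 ]
str2 [ 0.3913 -0.1718  0.016 ]
l1 [ 0.4691 -0.1696  0.107 ]
l2 [ 0.4328 -0.167   0.107 ]
fenceR fenceL (np.float64(0.1279), np.float64(95.09))
boardR boardL (np.float64(0.1313), np.float64(94.02))
stopFR stopFL (np.float64(0.1023), np.float64(94.34))
stopBR stopBL (np.float64(0.1012), np.float64(94.72))
stopBL stopFL (np.float64(0.0785), np.float64(4.64))
stopBR stopFR (np.float64(0.0778), np.float64(3.87))
str2 str1 (np.float64(0.3152), np.float64(4.55))
l2 l1 (np.float64(0.0364), np.float64(-4.12))
stop centre [ 0.45718788 -0.16946413  0.062     ]
l1 174.317002828491 77.01656975817707
l2 152.25028454859535 38.944088207604295
stopFL 280.3635394640262 117.6262849273661
stopFR 133.1739826347989 193.84036056654634
fenceL 516.4649177544363 336.6754551727639
fenceR 320.94703862086476 462.37070833631515
```

View pics/crop1.png

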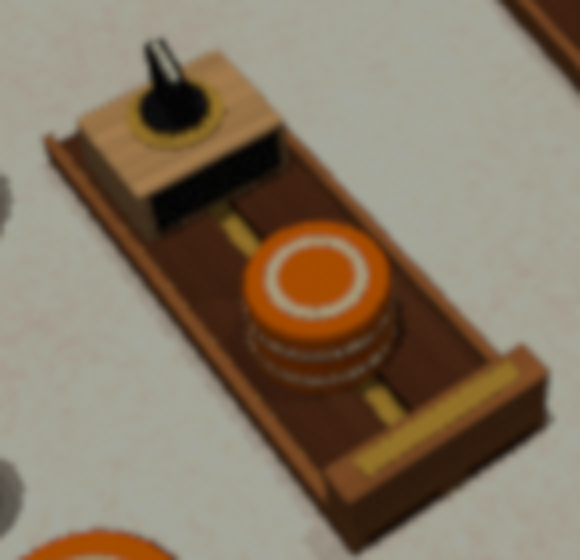

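The two views agree:
- **Board:** yaw is about 4.5°.
- **Knob:** axis is about (0.4515, -0.169), with the bar at about -4°, so it is free.
- **Fence:** the face middle is about (0.708, -0.147), which puts the target knob position at about (0.580, -0.158).

The measured sizes (102 × 78 mm stop, 128–131 mm board, 36 mm line) fit the description. Next I'll check IK and then grasp.

Run:
```python
from station import r
import numpy as np
for y0 in (-4,176):
    for p,y in(((.4515,-.169,.36),y0),((.58,-.158,.262),y0),((.58,-.158,.262),y0-83),((.58,-.158,.36),y0-85)):
        q=r.inverse_kinematics(p,[180,0,y]); print(y0,None if q is None else np.round(q,1))
```

```text
-4 [-24.6 -13.3  92.7  -0.  100.6  69.4]
-4 [-18.5   6.5  83.7  -0.   89.9  75.5]
-4 None
-4 None
176 [ -24.6  -13.3   92.7    0.   100.6 -110.6]
176 [ -18.5    6.5   83.7    0.    89.9 -104.5]
176 [-18.5   6.5  83.7   0.   89.9 -21.5]
176 [-18.5   5.1  75.1   0.   99.7 -19.5]
```

Run:
```python
from station import r
import cv2,pickle
r.reach([.4515,-.169,.36],[180,0,176])
r.servo_line([.4515,-.169,.262])
r.grab(30)
s=r.sense();print({k:s[k] for k in("clock","tcp_pos","orientation","contact_force","torque","opening")})
for n in("scene","top"):
    s=r.snapshot(n);cv2.imwrite(f"pics/{n}1.png",s["frame"][:,:,::-1])
    if n=="scene": cv2.imwrite("pics/s1c.png",cv2.resize(s["frame"][110:300,180:370,::-1],None,fx=3,fy=3,interpolation=cv2.INTER_CUBIC))
```

```text
{'clock': 4.9, 'tcp_pos': array([ 0.45152442, -0.16870664,  0.26199974]), 'orientation': array([ 1.79945550e+02, -3.88355184e-03,  1.76009637e+02]), 'contact_force': array([0.58859864, 2.96370331, 0.44742198]), 'torque': array([ 0.45346166,  0.02858016, -0.13501934]), 'opening': 0.014024340102195457}
```

View pics/s1c.png

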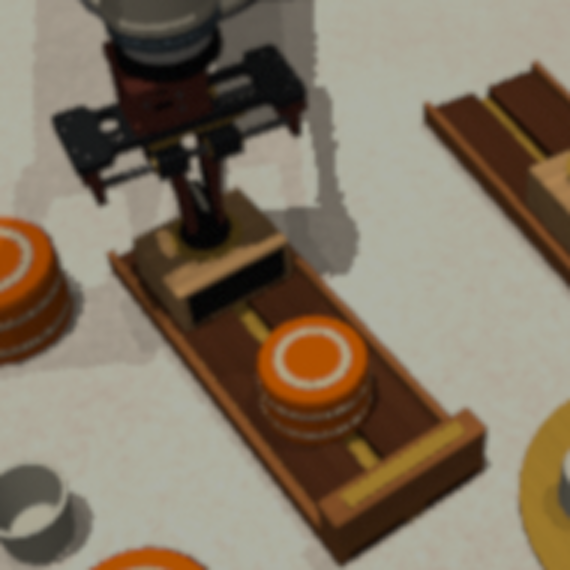

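The jaws closed on exactly 14 mm, and the crop shows the fingers on the knob at (205,230). Now I'll slide it, taking the last stretch in force-checked steps.

Run:
```python
from station import r
import numpy as np
d=np.array([np.cos(np.radians(4.5)),np.sin(np.radians(4.5)),0]);n=np.array([-d[1],d[0],0])
p0=np.array([.4515,-.169,.262]);lat=0
L=0
r_=lambda:r.sense()
for L in [.03,.06,.09,.11,.116,.119,.122,.125,.128,.131,.134,.137]:
    r.servo_line(list(p0+d*L+n*lat),speed=.06 if L<.1 else .03)
    s=r.sense();F=s["contact_force"];print(L,round(s["clock"],2),s["tcp_pos"].round(4),F.round(1),"along",round(F@d,1),"lat",round(F@n,1),"Tz",s["torque"][2].round(2))
    lat+=np.clip(F@n*.0001,-.001,.001)
    if F@d<-12: break
```

```text
0.03 5.65 [ 0.4819 -0.1662  0.262 ] [0.  4.7 0.7] along 0.4 lat 4.7 Tz -0.12
0.06 6.3 [ 0.5115 -0.1636  0.262 ] [0.6 4.9 1.3] along 1.0 lat 4.8 Tz -0.06
0.09 6.95 [ 0.5411 -0.161   0.262 ] [1.4 4.5 1.2] along 1.8 lat 4.3 Tz -0.04
0.11 7.77 [ 0.561  -0.1592  0.262 ] [-1.5  2.3  1.4] along -1.3 lat 2.5 Tz -0.03
0.116 8.12 [ 0.5674 -0.1585  0.262 ] [-0.  -0.5  0.4] along -0.0 lat -0.5 Tz -0.05
0.119 8.37 [ 0.5702 -0.1583  0.262 ] [-1.4 -1.5  0.9] along -1.6 lat -1.4 Tz -0.09
0.122 8.62 [ 0.5732 -0.1581  0.262 ] [-1.  -1.3  1.6] along -1.1 lat -1.2 Tz -0.06
0.125 8.87 [ 0.5762 -0.1579  0.262 ] [-1.2 -1.8  1.9] along -1.3 lat -1.7 Tz -0.04
0.128 9.12 [ 0.5792 -0.1577  0.262 ] [ 0.8 -0.5  0.5] along 0.8 lat -0.6 Tz -0.09
0.131 9.37 [ 0.5815 -0.1576  0.262 ] [-7.8 -0.7  4.3] along -7.8 lat -0.0 Tz -0.03
0.134 9.62 [ 0.583  -0.1576  0.2619] [-17.6  -0.4   8.6] along -17.6 lat 1.0 Tz -0.02
```

The push force rose at 0.130 m of travel, where it was predicted. Now the clockwise turn.

Run:
```python
from station import r
import numpy as np
d=np.array([np.cos(np.radians(4.5)),np.sin(np.radians(4.5)),0])
p=np.array([.4515,-.169,.262])+d*.1325+np.array([0,.0007,0])
r.grab(50)
q=None
for y in [160,140,120,105,98,95,93]:
    r.reach(list(p),[180,0,y])
    s=r.sense();print(y,round(s["clock"],2),s["tcp_pos"].round(4),s["orientation"].round(1),s["contact_force"].round(1),s["torque"].round(2),s["opening"].round(4))
    if abs(s["torque"][2])>1.5 and y<100: break
import cv2
for n in("scene","top"):
    s=r.snapshot(n);cv2.imwrite(f"pics/{n}2.png",s["frame"][:,:,::-1])
```

```text
Traceback (most recent call last):
AttributeError: 'float' object has no attribute 'round'
```

Run:
```python
from station import r
import numpy as np
d=np.array([np.cos(np.radians(4.5)),np.sin(np.radians(4.5)),0])
p=np.array([.4515,-.169,.262])+d*.1325+np.array([0,.0007,0])
for y in [160,140,120,105,98,95,93]:
    r.reach(list(p),[180,0,y])
    s=r.sense();print(y,round(s["clock"],2),s["tcp_pos"].round(4),s["orientation"].round(1),s["contact_force"].round(1),s["torque"].round(2),s["opening"])
    if abs(s["torque"][2])>1.5 and y<100: break
import cv2
for n in("scene","top"):
    s=r.snapshot(n);cv2.imwrite(f"pics/{n}2.png",s["frame"][:,:,::-1])
```

```text
160 10.46 [ 0.5823 -0.1577  0.262 ] [-179.9   -0.3  160. ] [-13.4   0.6   6.6] [ 0.1   2.19 -0.11] 0.013513577604749123
140 10.88 [ 0.5824 -0.1575  0.262 ] [-179.8   -0.3  140. ] [-12.6   2.3   6.4] [ 0.1   2.11 -0.13] 0.013628442289665223
120 11.31 [ 0.5825 -0.1574  0.2619] [-179.8   -0.2  120. ] [-12.3   1.7   7.7] [0.07 1.98 0.07] 0.013722555873243256
105 11.67 [ 0.5826 -0.1574  0.2619] [-179.7   -0.2  105. ] [-11.    1.9   5.2] [ 0.1   2.06 -0.04] 0.013600929662716794
98 11.92 [ 0.5826 -0.1573  0.262 ] [-1.797e+02 -1.000e-01  9.800e+01] [-10.    2.3   6.3] [ 0.06  1.93 -0.17] 0.013541203480615384
95 12.17 [ 0.5826 -0.1573  0.262 ] [-1.797e+02 -1.000e-01  9.500e+01] [-11.6   2.2   5.5] [ 0.07  1.83 -0.02] 0.01373690481613382
93 12.42 [ 0.5826 -0.1573  0.262 ] [-1.797e+02 -1.000e-01  9.310e+01] [-10.8   1.9   5.3] [0.06 1.85 0.72] 0.013676500028237469
```

View pics/scene2.png

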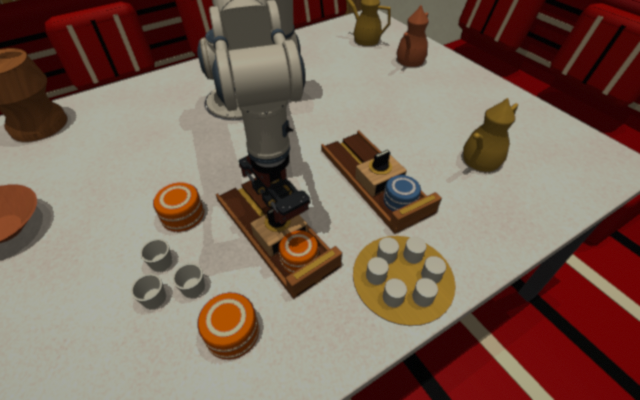

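The scene picture shows the tin against the fence at (298,250) with the stop behind it. The torque rose to 0.72 N m at 93°, which marks the end of the turn. I'll release, lift, move aside and look.

Run:
```python
from station import r
import cv2,pickle
from h import *
r.let_go()
p=r.sense()["tcp_pos"]
r.servo_line([p[0],p[1],.38])
r.reach([.40,-.42,.40],[180,0,93])
for n in("scene","top"):
    s=r.snapshot(n);pickle.dump(s,open(n+"3.pkl","wb"))
    cv2.imwrite(f"pics/{n}3.png",s["frame"][:,:,::-1])
f=s["frame"][:,:,::-1]
cv2.imwrite("pics/crop3.png",cv2.resize(np.hstack([f[125:295,190:275],f[125:295,315:400]]),None,fx=3.5,fy=3.5,interpolation=cv2.INTER_CUBIC))
q=r.sense();print(q["clock"],q["contact_force"],q["opening"])
hsv=cv2.cvtColor(np.ascontiguousarray(f),cv2.COLOR_BGR2HSV)
m=cv2.inRange(hsv,(5,150,130),(20,255,255))
for c in cv2.findContours(m,cv2.RETR_EXTERNAL,cv2.CHAIN_APPROX_NONE)[0]:
    if cv2.contourArea(c)>150:
        (x,y),rr=cv2.minEnclosingCircle(c);print("orange",x,y,rr,ray(s,x,y,.07))
```

```text
15.975 [ 0.61361279 -0.02654758  0.63685976] 0.08785879881393681
orange 357.0 163.3095245361328 16.273086547851562 [ 0.66716055 -0.15372411  0.07      ]
orange 439.19171142578125 137.14508056640625 20.855899810791016 [ 0.73483899 -0.34949415  0.07      ]
```

View pics/crop3.png

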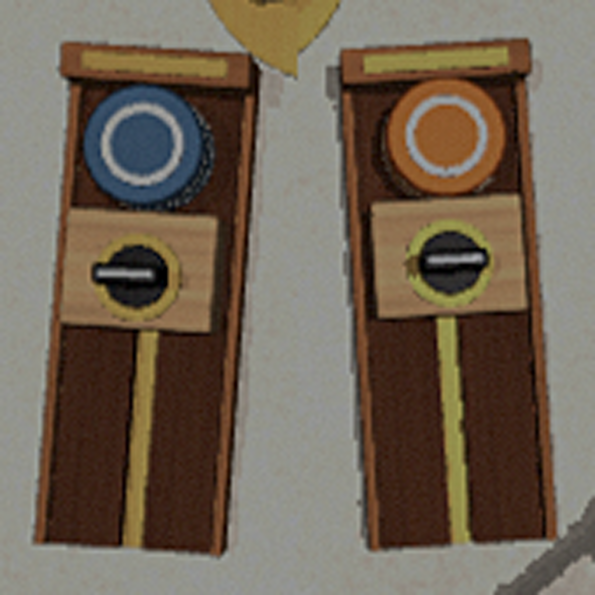

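View pics/scene3.png

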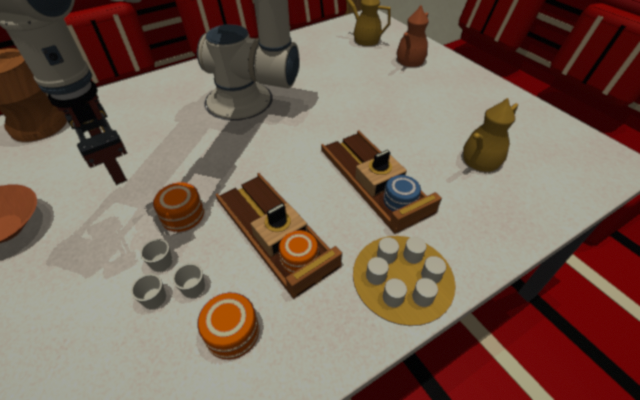

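The crop shows the orange tin touching the fence at (445,137), the stop up against it, and the knob line square across at (455,260). The blue side looks the same as before. The tin centre is about 41–42 mm from the fence face, which matches its 42 mm radius.

```bash
python3 -c "
from station import r
r.hand_in();print(r.sense()['clock'])"
```

```text
the job is handed in; nothing more can be done
the job is handed in; nothing more can be done
```

The orange tin is now held snugly against its fence and its stop is locked. I handed the job in at about 16 s of the 38 s allowed; `hand_in` reports no verdict.

**What I did:** I gripped the orange-tin stop's knob (the jaws closed on 14 mm, the bar's width) and slid the stop about 130 mm. The push force then rose to about 18 N, with the knob where the given dimensions put it. I turned the knob clockwise until it reached its end stop (0.7 N m), then released it and moved the arm clear.

**Last checks, all in agreement:**
- **Tin:** upright, with its centre about 42 mm from the fence face.
- **Stop:** no gap visible between it and the tin.
- **Knob:** its bar looks square across the board.
- **Blue board:** the stop and knob look the same as in the first picture.
- **Robot:** open and clear of everything, with about 0.9 N of residual force reading.

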